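# Set the length stop for the waiting board and lock it

## Robot

A 6-joint arm with a two-finger parallel gripper is mounted at the origin on the work surface. World frame = base frame: x ahead of the robot, y to its left, z up, the work surface at z = 0. Lengths are in m, angles in rad, forces in N, time in s.
With the tool pointing down it reaches from about 0.25 to 0.775 m from the base axis. Payload 4 kg.
Tool frame: the origin (TCP) lies midway between the tips of the shut fingers; the grasp point (between the pads) lies 19 mm behind it; z points along the fingers, y is the line along which they close (so a half turn about z gives the same grasp; the last joint's range is limited). The gripper opens to 94 mm and grips with 3 to 60 N. Pads are 16 mm wide; open, the fingers measure 119 mm over their backs; the gripper's body (75 mm by 177 mm) begins 78 mm behind the grasp point.
Start: joints at [-1.381, 0.087, 1.371, -0, 1.684, -0.103], TCP at [0.159, -0.527, 0.181] pointing down, gripper open.
Joint ranges: [-3.1, 3.1], [-0.76, 2.03], [0.27, 2.55], [-1.08, 4.22], [0.17, 2.65], [-2.57, 2.57]. Speed limits (rad/s): [2.79, 2.79, 3.14, 3.14, 3.14, 3.14].

## Interface

Orientations are given as [roll, pitch, yaw] about the fixed x, y, z axes, in that order (R = Rz(yaw) Ry(pitch) Rx(roll)).
In Python, from bench import get_obs, snapshot, close_job gives the robot as it stands. The module is installed in compiled form; this text tells all that it offers.
- The arm moves only by the tool drive_tool, never from a script. Its argument "commands" is a list of rows, each a list of 6 numbers: the shift along the tool's x, y, z in units of 0.04 m (1.0 is 0.04 m), then the turn, a rotation vector about the tool's x, y, z in units of 0.1 rad (1.0 is 0.1 rad). In form: [[dx, dy, dz, wx, wy, wz], ...]. A call has 1 to 20 rows; each row shifts and turns the commanded pose from where the row before left it, along the tool's axes as they then stand; what a row does not reach is not made up. A row lasts 1/8 s, in which the tool goes at most 62.5 mm and 10.7 degrees, less where a joint would pass 70% of its speed; a pose out of reach is approached as far as the arm can. A call with a number of a shift or a turn outside -1 to 1 is refused whole. A call with a gripper value outside its range is refused whole. "gripper" is the closure, from 0 (fully open) to 1 (shut), set as the call begins (left out, the last holds). The fingers move at their own pace and stop on an object; the grip force is fixed at half the most. Time passes only in rows, so rows that do not move let the fingers close. It gives the time, the measured TCP pose, the force, the opening and the grip force at its end, in the units of the state.
- get_obs(): the state, without advancing time (a new reading comes with each control period).
- snapshot(name): name is "scene" or "top"; returns a dict with "image" (384x512x3 uint8, blue, green, red), "range_z" (384x512 float32, m along the optical axis (not along the pixel's ray), 0 where there is no reading), "fx", "fy", "cx", "cy" (pixels), "k1" (the pictures are not rectified: a ray, as slopes to the right and down, at radius r is drawn at 1 + k1 r^2 times it, then the intrinsics apply), "rvec" (rotation vector, rad) and "tvec" (3), from world to camera coordinates, as OpenCV has them. Camera axes: x right, y down, z forward; pixel columns grow to the right and rows downward; lengths in m; the calibration is good to about 2 mm. A picture is of the moment at which its call begins.
- close_job(): hands the job in; it is judged then, once.
The state is a dict: "time": time; "joint_positions": joint angles; "qvel": joint speeds; "joint_torque": joint torques, N m; "tool_pos": TCP position; "ee_rot": TCP orientation; "wrist_force": force on the tool from outside, world axes, zero at the start; "wrist_torque": the same for the moment, N m; "width": finger opening in m; "finger_force": force on a finger pad.
Only numpy, scipy, OpenCV 4.12 (cv2) and the standard library are available. Lean on these libraries where they do the work, as an engineer would, in place of code of your own. Each camera call takes 0.05 s, during which the arm holds its last target. There are 200 camera calls.

## Task

One of the two painted boards lies in the yellow outline beside the stop gauge: set the gauge for that board. Turn the black knob until the green pointer lines up with the line of the mark of the same colour as that board, and only then throw the yellow-tipped lock lever fully over, away from the robot. Move the pointer by the knob only, not by pushing it or its slide, and leave the boards, the paint tin and the wrench where they are.

Things in the scene. Friction and masses are not known exactly. Their poses are not given: they have to be found in the camera images.
- jig: the stop gauge, fixed to the bench: a plywood base plate 180 (x) x 400 (y) x 18 mm. Origin at the centre of its underside on the bench; its x points away from the robot (turned by up to about 15 degrees either way), its y along the pointer's travel to the robot's left, z up. All that is mounted on it follows its yaw.
- knob (a joint): angle (rad, 0 +-0.45 at the start, stops at +-4.5) of the black square hand knob, 44 x 44 x 42 mm tall (62 mm across corners), on a round skirt of 64 mm diameter, vertical axis. Grows counter-clockwise seen from above; at 0 its flats face the gauge's x and y. 1 rad moves the pointer 14 mm: counter-clockwise to the gauge's +y, clockwise to -y. Light friction (0.07 N m); stays where it is left.
- knob_grip (a point): point on the knob's axis at a good height to grip the square, 16 mm below its top (74 mm above the bench); the skirt's top lies 26 mm below this point. It sits at the gauge's (-50, -110) mm.
- pointer_tip (a point): the tip of the green pointer, 2 mm wide at its end, carried by an aluminium slide (50 mm long along y, top 44 mm above the bench) that runs along the gauge's y. It points along the gauge's +x, over the inner ends of the marks. Starts near the middle of the white scale.
- mark_red: the red mark on the white scale: a line 6 mm wide along the gauge's x that widens to a red tab 26 x 24 mm on the side away from the robot. Origin at the middle of the line's width, under the pointer's tip; axes as the gauge. Fixed 20 to 36 mm to one side of the scale's middle; either colour may be on either side.
- mark_blue: the blue mark, same shape as the red one, on the other side of the scale's middle.
- bay (a point): centre of the yellow outline painted on the bench on the gauge's side away from the robot, 100 (x) x 232 (y) mm, at bench height.
- board_red: loose red-painted board with one bare wood end, 60 (x) x 180 (y) x 18 mm, lying flat; origin at the centre of its underside. It lies either in the yellow outline or about 370 mm to the right of the gauge's middle.
- board_blue: loose blue-painted board, same size and origin; it lies in the other of the two places.
- lock (a joint): angle (rad) of the lock lever on the gauge: 0 to 0.15 at the start, leaning towards the robot (unlocked); 1.0 fully thrown, leaning away from the robot (locked). Its pivot runs along the gauge's y at (-30, 150) mm, 40 mm above the bench; it is upright at 0.5. About 1 N at its tip moves it and it stays where it is left.
- lock_tip (a point): centre of the yellow ball of 26 mm diameter on the lock lever, 85 mm from its pivot, on a rod of 10 mm diameter.
- carriage: the pointer's aluminium slide with its steel rack and green pointer; origin under the slide's centre on the base plate, 55 mm (gauge x) behind the pointer's tip. Not to be pushed.
- paint_tin: loose paint tin, 100 mm diameter, 120 mm tall, standing on the bench left of the gauge; origin at the centre of its underside. Leave alone.
- wrench: loose wrench, 180 mm long along its x, lying on the bench left of the gauge; origin at the centre of its underside. Leave alone.
Things that resemble listed ones, but are neither listed nor needed, are in the scene too. What is meant by the board_red is not orange or turquoise, and is the larger of those in its own colour.

How it is judged:
On the way, in this order (a step that is already met when the one before it is completed fails the run):
1. with the lock lever still off (below 0.4 rad), the pointer stands still within 3 mm of the middle of the mark whose colour is that of the board in the yellow outline (((horizontal distance between board_red and bay below 0.06 m and y of pointer_tip in the frame of mark_red between -0.003 and 0.003 m) or (horizontal distance between board_blue and bay below 0.06 m and y of pointer_tip in the frame of mark_blue between -0.003 and 0.003 m)) and velocity of joint knob between -0.05 and 0.05 rad/s and value of joint lock below 0.4 rad), for 0.3 s.
2. the lock lever is thrown fully over (above 0.85 of 1.0 rad) with the pointer still within 3 mm of that mark (((horizontal distance between board_red and bay below 0.06 m and y of pointer_tip in the frame of mark_red between -0.003 and 0.003 m) or (horizontal distance between board_blue and bay below 0.06 m and y of pointer_tip in the frame of mark_blue between -0.003 and 0.003 m)) and value of joint lock above 0.85 rad), for 0.2 s.
At the end, for the whole second after the job is handed in: The pointer stands still within 3 mm (along its travel) of the middle of the mark whose colour is that of the board in the yellow outline, the lock lever is thrown past 0.85 rad, and both boards, the tin and the wrench are within 20 mm of where they were (all of step 2 and velocity of joint knob between -0.05 and 0.05 rad/s and not (distance of any of board_red, board_blue, paint_tin, wrench from where it was at the start of the episode above 0.02 m)); the robot touches nothing.
It fails at once if a board, the paint tin or the wrench is moved by more than 20 mm (distance of any of board_red, board_blue, paint_tin, wrench from where it was at the start of the episode above 0.02 m).
It fails at once if the pointer or its slide is pushed by the robot (over 2 N) (contact force between carriage and the fingers above 2 N or contact force between carriage and the arm above 2 N).
It also fails if it takes over 53 s, if anything falls off the work surface, if the arm or the gripper's body presses on something with over 40 N, if the wrist force passes 120 N, or if a joint passes its speed limit or range.

## Working session

There is one attempt and no reset: what is moved stays moved. The work goes in short steps, Python scripts to look and compute and a tool call to move; the robot and the scene stay as the last step left them, time stands still between calls to the robot, and variables do not carry over. Pictures are saved under pics/ and viewed, at most 10 in all, crops included, and the job is handed in when it is done.

Besides the shell and the picture viewer there is one more tool, called after "Call:" as name(argument=value, ...) on one line, values as JSON. drive_tool: Moves the arm, as the interface text tells. Its arguments: {"type":"object","properties":{"commands":{"type":"array"},"gripper":{"type":"number"}},"required":["commands"]}

```bash
mkdir -p pics; cat > h.py <<'E'
import numpy as np,cv2,pickle
from bench import get_obs,snapshot
def snap(n,tag):
    s=snapshot(n); pickle.dump(s,open(f'{tag}.pkl','wb')); return s
def load(t): return pickle.load(open(f'{t}.pkl','rb'))
def ray(s,u,v):
    K=np.array([[s['fx'],0,s['cx']],[0,s['fy'],s['cy']],[0,0,1.]])
    p=cv2.undistortPoints(np.array([[[u,v]]],float),K,np.array([s['k1'],0,0,0.]))[0,0]
    R=cv2.Rodrigues(np.array(s['rvec'],float))[0]; t=np.array(s['tvec'],float).ravel()
    return -R.T@t, R.T@np.array([p[0],p[1],1]),
def atz(s,u,v,z):
    o,d=ray(s,u,v); return o+d*(z-o[2])/d[2]
def dep(s,u,v):
    o,d=ray(s,u,v); return o+d*s['range_z'][int(round(v)),int(round(u))]
def proj(s,P):
    K=np.array([[s['fx'],0,s['cx']],[0,s['fy'],s['cy']],[0,0,1.]])
    return cv2.projectPoints(np.array(P,float).reshape(-1,3),np.array(s['rvec'],float),np.array(s['tvec'],float),K,np.array([s['k1'],0,0,0.]))[0][:,0]
E
python3 -c "
from h import *
a=snap('top','t0');b=snap('scene','s0')
cv2.imwrite('pics/t0.png',cv2.resize(a['image'],(800,600),interpolation=cv2.INTER_CUBIC))
cv2.imwrite('pics/s0.png',cv2.resize(b['image'],(800,600),interpolation=cv2.INTER_CUBIC))
print(get_obs()['tool_pos'],get_obs()['ee_rot'],get_obs()['time'])"
```

```text
[ 0.15862926 -0.5260764   0.17992835] [-3.13967059e+00 -2.05583188e-04  2.92776199e-01] 0.1
```

View pics/t0.png

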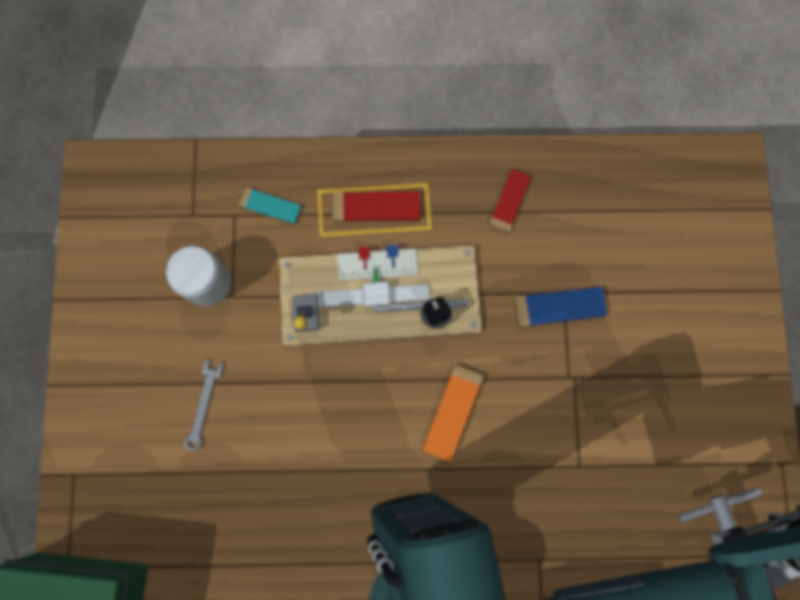

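View pics/s0.png

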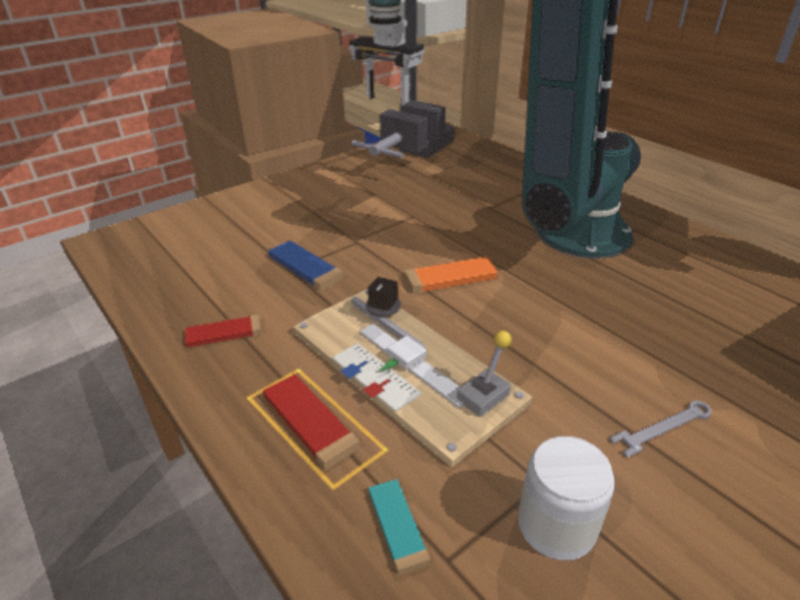

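The top view shows the candidates: the large red board at (380,206) inside the yellow outline, a small red decoy at (511,200), orange at (454,412), turquoise at (270,205), and the blue board at (563,306). I choose the large red one. The red mark is at (365,255), to the left (+y), and the pointer is at (376,273), so the knob turns counter-clockwise. I'll check this in a close crop.

```bash
python3 -c "
from h import *
a=load('t0');b=load('s0')
# jig in top: px 170-315 x 110-230
c=cv2.resize(a['image'][110:230,165:325],(800,600),interpolation=cv2.INTER_CUBIC);cv2.imwrite('pics/t0c.png',c)
c=cv2.resize(b['image'][170:290,180:340],(800,600),interpolation=cv2.INTER_CUBIC);cv2.imwrite('pics/s0c.png',c)
f=512/800
for n,p in dict(TL=(279,258),TR=(475,246),BR=(482,330),BL=(284,346)).items(): print(n,atz(a,p[0]*f,p[1]*f,.018).round(4))
"
```

```text
TL [0.678  0.2846 0.018 ]
TR [ 0.6983 -0.1172  0.018 ]
BR [ 0.5241 -0.1255  0.018 ]
BL [0.4972 0.2717 0.018 ]
```

View pics/t0c.png

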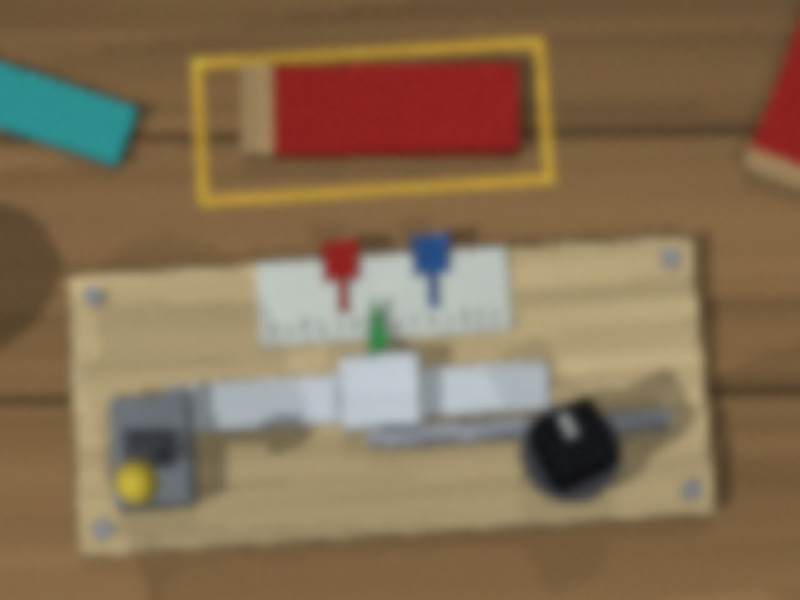

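View pics/s0c.png

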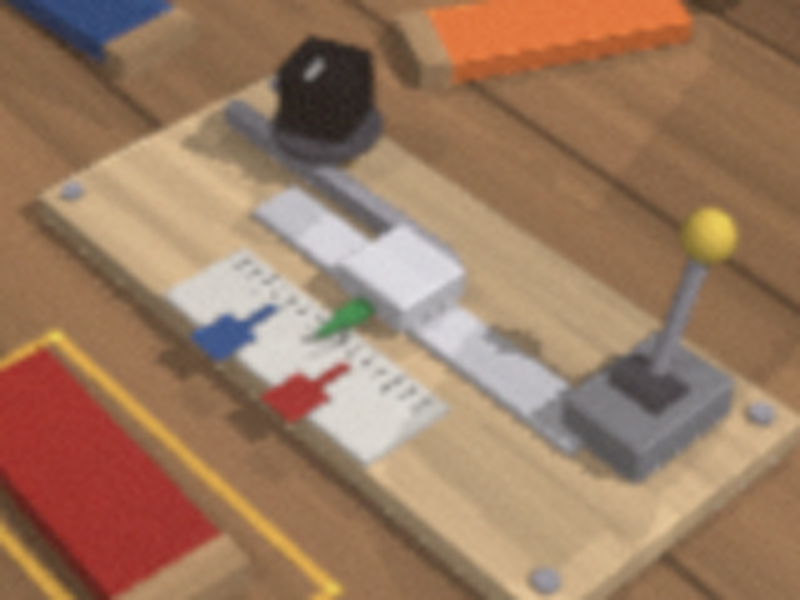

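Confirmed: the crop shows the large red board in the outline, red line at (343,300), blue line at (433,298), pointer tip at (379,307), knob top at about (572,443), and the yellow ball at (134,482).

```bash
cat >> h.py <<'E'
def C(p): return ((p[0]+.5)/5+165-.5,(p[1]+.5)/5+110-.5)
E
python3 -c "
from h import *
a=load('t0')
W=np.array([atz(a,*C(p),.018)[:2] for p in [(68,277),(692,238),(712,515),(82,553)]])
J=np.array([(90,200),(90,-200),(-90,-200),(-90,200)])/1000.
wc=W.mean(0);H=J.T@(W-wc);yaw=np.arctan2(H[0,1]-H[1,0],H[0,0]+H[1,1])
R=np.array([[np.cos(yaw),-np.sin(yaw)],[np.sin(yaw),np.cos(yaw)]])
print('jig',wc,yaw,((W-wc)@R*1000).round(1))
def j(p,z): return ((atz(a,*C(p),z)[:2]-wc)@R*1000).round(1)
print('red',j((343,300),.02),'blue',j((433,298),.02),'tip',j((379,307),.03),'knob',j((572,443),.09),'ball',j((134,482),.115))
g=lambda x,y:(wc+R@np.array([x,y])/1000).round(4)
print('knob w',g(-50,-110),'pivot w',g(-30,150))
print('depth tip',dep(a,*C((378,320))),'knob',dep(a,*C((572,460))),'ball',dep(a,*C((134,482))))
print(get_obs()['joint_positions'])
# knob face edges in crop (top square)
for p in [(530,440),(583,402),(618,440),(572,488)]: print(j(p,.09))
"
```

```text
jig [0.59958907 0.08128554] 0.04973379905195366 [[  88.9  200.3]
 [  89.7 -200. ]
 [ -89.8 -197.7]
 [ -88.8  197.5]]
red [62.4 25.8] blue [ 60.2 -31.5] tip [54.1  3.1] knob [ -50.3 -108.2] ball [-61.3 151.3]
knob w [ 0.5551 -0.0311] pivot w [0.5622 0.2296]
depth tip [0.64447663 0.08771212 0.03279354] knob [ 0.54387303 -0.02883567  0.093673  ] ball [0.5279443  0.22683496 0.13442362]
[-1.38112950e+00  8.78703280e-02  1.37210072e+00  6.70204979e-06
  1.68355462e+00 -1.03108827e-01]
[-46.9 -83.2]
[ -25.7 -116.7]
[ -50.2 -135.9]
[ -77.4 -106.2]
```

Call:
drive_tool(commands=[[0.817,-0.562,0,0,0,0],[0.817,-0.562,0,0,0,0],[0.817,-0.562,0,0,0,0],[0.817,-0.562,0,0,0,0],[0.817,-0.562,0,0,0,0],[0.817,-0.562,0,0,0,0],[0.817,-0.562,0,0,0,0],[0.817,-0.562,0,0,0,0],[0.817,-0.562,0,0,0,0],[0.817,-0.562,0,0,0,0],[0.817,-0.562,0,0,0,0],[0.817,-0.562,0,0,0,0],[0.817,-0.562,0,0,0,0],[0.817,-0.562,0,0,0,0],[0.817,-0.562,0,0,0,0],[0.817,-0.562,0,0,0,0],[0,0,0,0,0,-0.8],[0,0,0,0,0,-0.8],[0,0,0,0,0,0],[0,0,0,0,0,0]], gripper=0)

```text
time: 2.6
tool_pos: [0.5553, -0.0314, 0.1806]
ee_rot: [-3.141, 0.001, 0.452]
wrist_force: [1.2, -0.3, 0.3]
width: 0.094
finger_force: 0.0
```

Call:
drive_tool(commands=[[0,0,0.8,0,0,0],[0,0,0.8,0,0,0],[0,0,0.8,0,0,0],[0,0,0.67,0,0,0],[0,0,0,0,0,0],[0,0,0,0,0,0]])

```text
time: 3.35
tool_pos: [0.5563, -0.0316, 0.0594]
ee_rot: [3.14, -0.001, 0.452]
wrist_force: [-1.1, -0.5, 1.0]
width: 0.0942
finger_force: 0.0
```

Call:
drive_tool(commands=[[0,0,0,0,0,0],[0,0,0,0,0,0],[0,0,0,0,0,0],[0,0,0,0,0,0],[0,0,0,0,0,0],[0,0,0,0,0,0]], gripper=1)

```text
time: 4.1
tool_pos: [0.5555, -0.0313, 0.0581]
ee_rot: [3.142, 0.0, 0.453]
wrist_force: [0.3, 0.4, 0.0]
width: 0.0439
finger_force: 30.0
```

```bash
python3 -c "
from h import *
b=snap('scene','s1')
c=cv2.resize(b['image'][150:290,170:357],(800,600),interpolation=cv2.INTER_CUBIC);cv2.imwrite('pics/s1.png',c)
o=get_obs();print(o['time'],o['width'],o['tool_pos'],o['ee_rot'],o['wrist_force'],o['wrist_torque'],o['joint_positions'])"
```

```text
4.15 0.043528157959364655 [ 0.55553839 -0.03134951  0.05811941] [3.14152886e+00 1.38496407e-04 4.52776108e-01] [-0.20185007 -0.94622579 -0.19476796] [-0.03312322 -0.01272012  0.0229281 ] [-1.58179382e-01  1.57473331e-01  1.53948851e+00 -1.32751886e-04
  1.44470767e+00  9.59857532e-01]
```

View pics/s1.png

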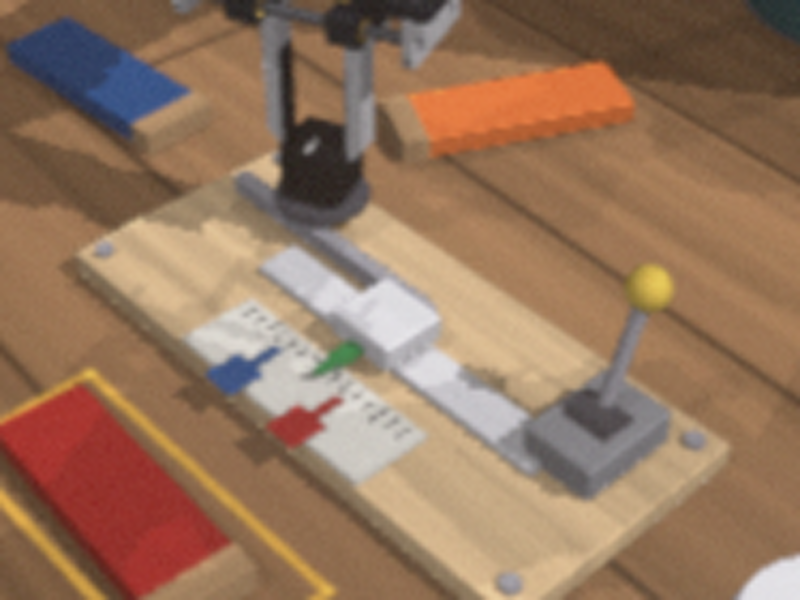

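The picture shows the gripper holding the knob square at (322,165), with the opening at 44 mm and the pointer tip between the marks at (312,376). Next is the turn, 1.5 rad counter-clockwise first.

Call:
drive_tool(commands=[[0,0,0,0,0,-1],[0,0,0,0,0,-1],[0,0,0,0,0,-1],[0,0,0,0,0,-1],[0,0,0,0,0,-1],[0,0,0,0,0,-1],[0,0,0,0,0,-1],[0,0,0,0,0,-1],[0,0,0,0,0,-1],[0,0,0,0,0,-1],[0,0,0,0,0,-1],[0,0,0,0,0,-1],[0,0,0,0,0,-1],[0,0,0,0,0,-1],[0,0,0,0,0,-1],[0,0,0,0,0,0],[0,0,0,0,0,0]])

```text
time: 6.28
tool_pos: [0.5559, -0.0314, 0.0581]
ee_rot: [3.141, 0.001, 1.952]
wrist_force: [2.0, -1.2, -1.6]
width: 0.0435
finger_force: 30.0
```

```bash
python3 -c "
from h import *
b=snap('scene','s2');a=snap('top','t2')
c=cv2.resize(b['image'][210:270,205:285],(800,600),interpolation=cv2.INTER_CUBIC)
d=cv2.resize(a['image'][145:190,210:270],(800,600),interpolation=cv2.INTER_CUBIC)
cv2.imwrite('pics/s2.png',np.vstack([cv2.resize(c,(400,300)),cv2.resize(d,(400,300))]))
o=get_obs();print(o['time'],o['width'],o['tool_pos'],o['ee_rot'],o['wrist_force'])"
```

```text
6.375 0.043278558208866315 [ 0.55588222 -0.03144879  0.05813982] [3.14104875e+00 5.34253825e-04 1.95190798e+00] [ 1.96350221 -1.0354601  -1.66479848]
```

View pics/s2.png

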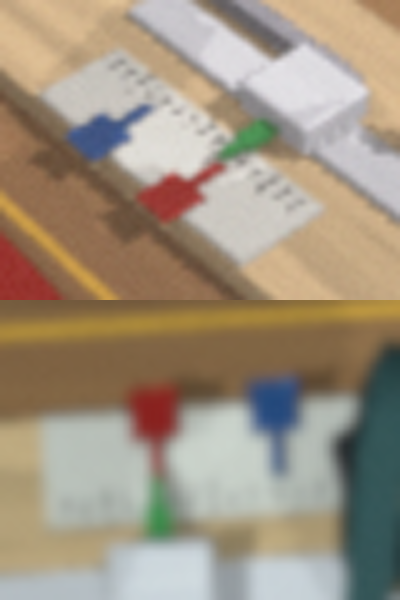

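The pointer tip is almost in line with the red line, at (157,475) in the lower top-view crop. I'll measure the remainder.

```bash
python3 -c "
from h import *
wc=np.array([0.59958907,0.08128554]);yaw=.04973
R=np.array([[np.cos(yaw),-np.sin(yaw)],[np.sin(yaw),np.cos(yaw)]])
for tag,box in (('t2',(145,190,210,262)),('s2',(210,270,205,285)),('t0',(145,190,210,262)),('s0',(210,270,205,285))):
  s=load(tag);im=s['image'].astype(float)
  Wr=np.clip(im[...,2]-np.maximum(im[...,1],im[...,0])-25,0,None);Wg=np.clip(im[...,1]-np.maximum(im[...,2],im[...,0])-15,0,None)
  print(tag)
  for n,Wt,z in (('red',Wr,.0195),('green',Wg,.033)):
    L=[]
    for v in range(box[0],box[1]):
      for u in range(box[2],box[3]):
        if Wt[v,u]>0:
          p=(atz(s,u,v,z)[:2]-wc)@R*1000
          L.append((*p,Wt[v,u]))
    L=np.array(L);L=L[(L[:,0]>25)&(L[:,0]<98)]
    for lo in range(25,98,8):
      m=(L[:,0]>=lo)&(L[:,0]<lo+8)
      if m.any(): print(n,lo,'y %.1f w %.0f'%(np.average(L[m,1],weights=L[m,2]),L[m,2].sum()))
"
```

```text
t2
red 57 y 26.4 w 13
red 65 y 26.1 w 36
red 73 y 24.8 w 401
red 81 y 26.8 w 968
red 89 y 26.2 w 1062
red 97 y 28.7 w 332
green 25 y 26.5 w 320
green 33 y 26.5 w 263
green 41 y 26.4 w 159
green 49 y 27.5 w 17
s2
red 25 y 4.2 w 404
red 33 y -1.6 w 343
red 41 y -7.9 w 416
red 49 y 5.1 w 500
red 57 y -4.6 w 647
red 65 y 6.7 w 889
red 73 y 17.4 w 1865
red 81 y 20.6 w 1826
red 89 y 22.0 w 1619
red 97 y 24.7 w 95
green 25 y 28.8 w 436
green 33 y 29.2 w 476
green 41 y 29.2 w 275
green 49 y 29.1 w 138
t0
red 57 y 26.4 w 37
red 65 y 26.0 w 38
red 73 y 24.8 w 435
red 81 y 26.9 w 1019
red 89 y 25.7 w 1110
red 97 y 27.9 w 344
green 25 y 5.6 w 187
green 33 y 5.2 w 322
green 41 y 5.4 w 101
green 49 y 5.4 w 34
s0
red 25 y -8.5 w 389
red 33 y -14.3 w 275
red 41 y -29.4 w 342
red 49 y -6.1 w 413
red 57 y -16.1 w 546
red 65 y 2.2 w 873
red 73 y 16.7 w 1936
red 81 y 22.4 w 1944
red 89 y 22.6 w 1758
red 97 y 24.5 w 101
green 25 y 7.7 w 385
green 33 y 8.1 w 418
green 41 y 8.1 w 254
green 49 y 8.1 w 125
```

```bash
python3 -c "
from h import *
wc=np.array([0.59958907,0.08128554]);yaw=.04973
R=np.array([[np.cos(yaw),-np.sin(yaw)],[np.sin(yaw),np.cos(yaw)]])
s=load('s2');im=s['image'].astype(float)
hsv=cv2.cvtColor(s['image'],cv2.COLOR_BGR2HSV)
Wr=np.clip(im[...,2]-1.0*np.maximum(im[...,1],im[...,0]),0,None)
L=np.array([(*((atz(s,u,v,.0195)[:2]-wc)@R*1000),Wr[v,u]) for v in range(210,270) for u in range(205,285)])
L=L[(abs(L[:,1]-26)<11)]
for lo in range(45,100,5):
  m=(L[:,0]>=lo)&(L[:,0]<lo+5);w=np.clip(L[m,2]-np.median(L[m,2])-15,0,None)
  if w.sum()>0:print(lo,np.average(L[m,1],weights=w).round(1),w.sum())
# pointer heights from depth in both
for t in('t2','s2'):
  a=load(t);i=a['image'].astype(int);g=i[...,1]-np.maximum(i[...,2],i[...,0])
  for v,u in np.argwhere(g>30)[:200]:
    if 145<v<270 and 205<u<285:
      p=dep(a,u,v);q=(p[:2]-wc)@R*1000
      if q[0]>25 and q[0]<60: print(t,q.round(1),(p[2]*1000).round(1))
" | head -40; python3 -c "
from h import *
for t in('t0','s0'): print(ray(load(t),256,192)[0])"
```

```text
50 23.6 77.0
55 22.7 203.5
60 23.1 112.0
65 23.5 108.0
70 23.5 2.0
95 23.8 56.0
t2 [48.1 26.7] 34.5
t2 [45.8 27. ] 30.4
t2 [41.8 27.1] 33.8
t2 [44.  24.2] 23.0
t2 [39.2 30.4] 32.3
t2 [38.5 27.2] 34.1
t2 [38.7 24.1] 32.6
t2 [37.2 30.8] 26.4
t2 [34.9 27.3] 36.0
t2 [35.7 24.3] 31.4
t2 [37.9 21.5] 20.3
t2 [33.7 30.9] 27.5
t2 [32.7 27.7] 31.4
t2 [32.5 24.5] 31.3
t2 [34.7 21.7] 20.1
t2 [29.7 31. ] 31.1
t2 [29.4 27.8] 31.9
t2 [28.3 24.6] 36.1
t2 [30.7 21.7] 23.7
s2 [30.  22.6] 31.3
s2 [28.6 24.8] 32.0
s2 [27.6 27.6] 33.3
s2 [37.  22.9] 32.6
s2 [34.8 24.2] 32.1
s2 [32.  24.9] 30.8
s2 [30.5 27. ] 31.2
s2 [28.9 28.9] 31.5
s2 [25.3 28.6] 29.0
s2 [27.  34.4] 34.2
s2 [41.7 24.6] 33.4
s2 [38.2 24.2] 30.8
s2 [37.5 27.3] 32.6
s2 [35.  28.3] 31.6
s2 [34.9 31.9] 34.1
[0.33006237 0.05411309 1.44568479]
[1.04657871 0.64316512 0.67903097]
```

```bash
python3 -c "
from h import *
wc=np.array([0.59958907,0.08128554]);yaw=.04973
R=np.array([[np.cos(yaw),-np.sin(yaw)],[np.sin(yaw),np.cos(yaw)]])
for t in('t0','t2','s0','s2'):
  s=load(t);h=cv2.cvtColor(cv2.GaussianBlur(s['image'],(0,0),.5),cv2.COLOR_BGR2HSV).astype(int)
  H,S=h[...,0],h[...,1]
  M=dict(red=((H<7)|(H>172))&(S>120),blue=(H>100)&(H<125)&(S>110),green=(H>50)&(H<85)&(S>90))
  for n,m in M.items():
    P=[];D=[]
    for v,u in np.argwhere(m):
      if not(140<v<275 and 200<u<290):continue
      z={'green':.032}.get(n,.0195)
      q=(atz(s,u,v,z)[:2]-wc)@R*1000
      if 20<q[0]<100 and abs(q[1])<50:
        P.append(q);d=dep(s,u,v);D.append([*((d[:2]-wc)@R*1000),d[2]*1000])
    P=np.array(P);D=np.array(D)
    print(t,n,len(P),'mean',P.mean(0).round(1),'min',P.min(0).round(1),'max',P.max(0).round(1),'depth med',np.median(D,0).round(1))
"
```

```text
t0 red 39 mean [89.4 25.9] min [77.6 15. ] max [97.9 37.5] depth med [89.2 25.4 24.1]
t0 blue 33 mean [ 89.2 -31.6] min [ 77.3 -39.5] max [ 97.6 -23.1] depth med [ 89.4 -32.   24.8]
t0 green 11 mean [35.9  5.4] min [31.   2.1] max [44.1  8.8] depth med [35.1  5.3 32.6]
t2 red 39 mean [89.4 25.9] min [77.6 15. ] max [97.9 37.5] depth med [89.3 25.4 24.3]
t2 blue 32 mean [ 89.  -31.8] min [ 77.3 -39.5] max [ 97.4 -23.1] depth med [ 88.1 -32.2  24.9]
t2 green 8 mean [34.1 26. ] min [29.2 24.1] max [39.  27.8] depth med [33.8 25.9 32.3]
s0 red 71 mean [84.7 23.1] min [60.  11.2] max [97.9 34.2] depth med [88.  26.9 24.6]
s0 blue 43 mean [ 85.1 -35.2] min [ 73.1 -44.6] max [ 95.7 -26.1] depth med [ 88.1 -31.5  25. ]
s0 green 22 mean [34.3  7.5] min [24.5  1.8] max [47.2 12.6] depth med [33.7  7.1 31.8]
s2 red 71 mean [84.1 23.2] min [54.  11.2] max [97.9 34.2] depth med [88.1 27.4 24.6]
s2 blue 40 mean [ 84.3 -35. ] min [ 73.1 -44.6] max [ 93.8 -26.1] depth med [ 87.2 -29.6  24.6]
s2 green 24 mean [35.1 28.1] min [24.9 22.5] max [47.3 33.6] depth med [34.9 28.  31.8]
```

Both views agree: red is at y ≈ 26.0 and green at 26.3 in the top view, and 27.1 against 28.0 in the scene view with the marks at z 24.5 mm. The pointer is within 1 mm, so I'll release, lift and check it again.

Call:
drive_tool(commands=[[0,0,0,0,0,0],[0,0,0,0,0,0],[0,0,0,0,0,0],[0,0,0,0,0,0],[0,0,0,0,0,0]], gripper=0)

```text
time: 7.0
tool_pos: [0.5555, -0.0313, 0.0582]
ee_rot: [-3.142, 0.0, 1.953]
wrist_force: [0.3, -0.3, 0.2]
width: 0.0895
finger_force: 0.0
```

Call:
drive_tool(commands=[[0,0,-0.8,0,0,0],[0,0,-0.8,0,0,0],[0,0,-0.8,0,0,0],[0,0,-0.8,0,0,0],[0,0,0,0,0,-1],[0,0,0,0,0,-1],[0,0,0,0,0,-1],[0,0,0,0,0,-1],[0,0,0,0,0,-1],[0,0,0,0,0,-1],[0,0,0,0,0,-1],[0,0,0,0,0,-1],[0,0,0,0,0,-1],[0,0,0,0,0,-1],[0,0,0,0,0,-1],[0,0,0,0,0,-1],[0,0,0,0,0,-0.4],[0,0,0,0,0,0]], gripper=0)

```text
time: 9.25
tool_pos: [0.5555, -0.0313, 0.1861]
ee_rot: [-3.142, -0.0, -3.091]
wrist_force: [-0.7, -0.1, -0.0]
width: 0.0943
finger_force: 0.0
```

Call:
drive_tool(commands=[[0.216,0.93,0,0,0,0],[0.216,0.93,0,0,0,0],[0.216,0.93,0,0,0,0],[0.216,0.93,0,0,0,0],[0.216,0.93,0,0,0,0],[0.216,0.93,0,0,0,0],[0.216,0.93,0,0,0,0],[0,0,0,0,0,0],[0,0,0,0,0,0]], gripper=1)

```text
time: 10.38
tool_pos: [0.482, 0.2252, 0.1861]
ee_rot: [-3.141, 0.0, -3.091]
wrist_force: [-0.3, -0.6, -0.0]
width: 0.0068
finger_force: 0.0
```

```bash
python3 -c "
from h import *
a=snap('top','t3');s=snap('scene','s3')
wc=np.array([0.59958907,0.08128554]);yaw=.04973
R=np.array([[np.cos(yaw),-np.sin(yaw)],[np.sin(yaw),np.cos(yaw)]])
for s,q in((a,'t'),(s,'s')):
  h=cv2.cvtColor(cv2.GaussianBlur(s['image'],(0,0),.5),cv2.COLOR_BGR2HSV).astype(int);H,S=h[...,0],h[...,1]
  P=np.array([p for v,u in np.argwhere((H>50)&(H<85)&(S>90)) if 140<v<275 and 200<u<290 for p in [(atz(s,u,v,.032)[:2]-wc)@R*1000] if 20<p[0]<60 and abs(p[1])<50])
  print(q,len(P),P.mean(0) if len(P) else 0)
c=cv2.resize(s['image'][110:290,160:400],(800,600),interpolation=cv2.INTER_CUBIC);cv2.imwrite('pics/s3.png',c)
o=get_obs();print(o['width'],o['tool_pos'],o['joint_positions'])"
```

```text
t 8 [34.09238942 25.9798362 ]
s 23 [34.76063075 28.16856589]
0.0011094258958992934 [0.48220949 0.22464561 0.18615718] [ 3.29737538e-01  4.60861964e-02  1.40409523e+00 -5.19667777e-04
  1.69141145e+00 -1.29074061e+00]
```

View pics/s3.png

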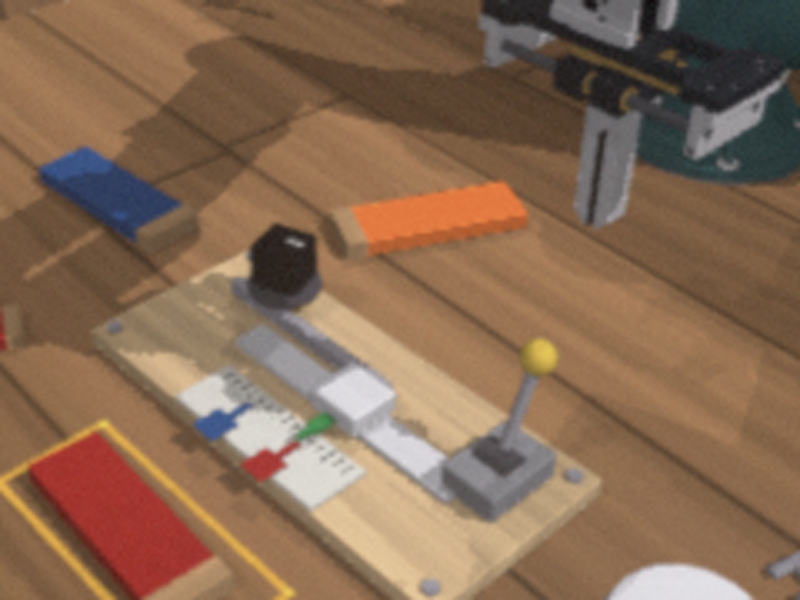

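The pointer (300,440) sits on the red line and the closed fingers (600,215) are behind the lever ball (540,357). Now down, then push away from the robot.

Call:
drive_tool(commands=[[0,0,0.78,0,0,0],[0,0,0.78,0,0,0],[0,0,0.78,0,0,0],[0,0,0,0,0,0],[-0.35,0,0,0,0,0],[-0.35,0,0,0,0,0],[-0.35,0,0,0,0,0],[-0.35,0,0,0,0,0],[-0.35,0,0,0,0,0],[-0.25,0,0,0,0,0],[-0.2,0,0,0,0,0],[0,0,0,0,0,0]])

```text
time: 11.98
tool_pos: [0.5702, 0.2301, 0.0922]
ee_rot: [-3.141, 0.0, -3.091]
wrist_force: [0.0, -0.3, 0.0]
width: 0.001
finger_force: 0.0
```

```bash
cat > q.py <<'E'
from h import *
s=snap('scene','s4');h=cv2.cvtColor(s['image'],cv2.COLOR_BGR2HSV).astype(int)
m=(h[...,0]>22)&(h[...,0]<34)&(h[...,1]>130);m[:,:240]=0;m[240:]=0
p=np.argwhere(m);wc=np.array([0.59958907,0.08128554]);c,k=np.cos(.04973),np.sin(.04973)
print(len(p),p.mean(0) if len(p) else '')
if len(p):
  v,u=p.mean(0)
  # match with predicted ball over lock angle
  for th in (0,.12,.3,.5,.6,.7,.8,.85,.9,.95,1.):
    x,y,z=-.03+.085*np.sin(th-.5),.15,.04+.085*np.cos(th-.5)
    q=proj(s,[wc[0]+c*x-k*y,wc[1]+k*x+c*y,z])[0];print(th,(q-[u,v]).round(1))
E
python3 q.py
```

```text
35 [229.8 303.8]
0 [ 19.5 -13.2]
0.12 [ 17.1 -12.9]
0.3 [ 13.  -11.5]
0.5 [ 8.1 -8.7]
0.6 [ 5.6 -6.9]
0.7 [ 3.  -4.7]
0.8 [ 0.4 -2.3]
0.85 [-0.8 -1. ]
0.9 [-2.1  0.3]
0.95 [-3.3  1.7]
1.0 [-4.6  3.1]
```

Call:
drive_tool(commands=[[-0.1,0,0,0,0,0],[-0.1,0,0,0,0,0],[0,0,0,0,0,0]])

```text
time: 12.4
tool_pos: [0.578, 0.2306, 0.0925]
ee_rot: [-3.142, 0.0, -3.09]
wrist_force: [-0.3, 0.5, -0.1]
width: 0.0005
finger_force: 0.1
```

```bash
python3 q.py|tail -6; python3 -c "
from h import *
print(get_obs()['wrist_force'])"
```

```text
0.7 [ 6.1 -7. ]
0.8 [ 3.5 -4.6]
0.85 [ 2.2 -3.3]
0.9 [ 0.9 -2. ]
0.95 [-0.3 -0.6]
1.0 [-1.5  0.8]
[ 0.52654289  0.76011072 -0.39873403]
```

Call:
drive_tool(commands=[[-0.05,0,0,0,0,0],[-0.05,0,0,0,0,0],[0,0,0,0,0,0]])

```text
time: 12.82
tool_pos: [0.5809, 0.2307, 0.0924]
ee_rot: [-3.141, -0.002, -3.09]
wrist_force: [-3.1, -0.5, 0.8]
width: 0.0004
finger_force: 1.9
```

The fingers have met the stop (3 N). Backing off, then up, and a last check.

Call:
drive_tool(commands=[[0.5,0,0,0,0,0],[0.9,0,0,0,0,0],[0.9,0,0,0,0,0],[0,0,-0.9,0,0,0],[0,0,-0.9,0,0,0],[0,0,-0.9,0,0,0],[0,0,0,0,0,0],[0,0,0,0,0,0],[0,0,0,0,0,0]])

```text
time: 13.95
tool_pos: [0.4891, 0.2257, 0.1985]
ee_rot: [-3.141, -0.003, -3.09]
wrist_force: [-0.7, 0.3, 0.4]
width: 0.0005
finger_force: 0.0
```

```bash
python3 q.py|tail -5; python3 -c "
from h import *
b=load('s4');cv2.imwrite('pics/s4.png',cv2.resize(b['image'][160:320,140:353],(800,600),interpolation=cv2.INTER_CUBIC))"
```

```text
0.8 [ 3.9 -4.5]
0.85 [ 2.6 -3.2]
0.9 [ 1.3 -1.9]
0.95 [ 0.1 -0.5]
1.0 [-1.1  1. ]
```

View pics/s4.png

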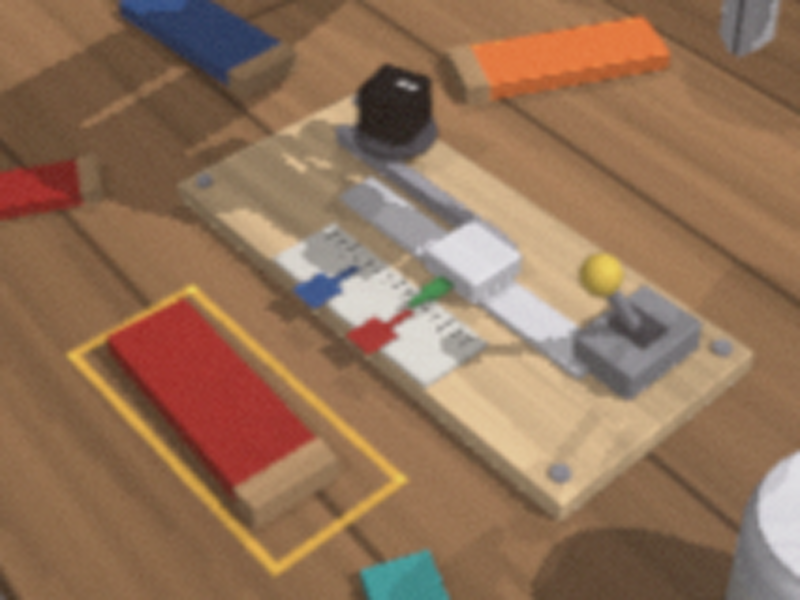

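The lever (603,275) is fully over, the pointer (410,305) is on the red line, and the robot is clear of everything.

```bash
python3 -c "
from bench import close_job
print(close_job())"
```

```text
the job is handed in; nothing more can be done
None
```

I set the gauge to the red mark with the knob (pointer measured within about 1 mm of the line), threw the lock lever fully over to its stop, and handed the job in at about 14 s; no verdict was returned.

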